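Load a lens carrier through the light meter's dust flap

ROBOT

A 6-joint arm with a two-finger parallel gripper is mounted at the origin on the work surface. World frame = base frame: x ahead of the robot, y to its left, z up, the work surface at z = 0. Lengths are in m, angles in rad, forces in N, time in s.
With the tool pointing down it reaches from about 0.4 to 0.925 m from the base axis. Payload 12.5 kg.
Tool frame: the origin (TCP) lies at the very end of the fingers, on their centre line; the grasp point (between the pads) lies 19 mm behind it; z points along the fingers, y is the line along which they close (so a half turn about z gives the same grasp; the last joint's range is limited). The gripper opens to 95 mm and grips with 3 to 60 N. Pads are 20 mm wide; open, the fingers measure 119 mm over their backs; the gripper's body (75 mm by 180 mm) begins 59 mm behind the grasp point.
Start: joints at [-1.344, 0.491, 1.559, -0, 1.092, -0.106], TCP at [0.204, -0.591, 0.215] pointing down, gripper open.
Joint ranges: [-3.1, 3.1], [-0.84, 2.19], [0.05, 2.79], [-1.13, 4.28], [0.06, 2.93], [-2.69, 2.69]. Speed limits (rad/s): [2.22, 2.22, 2.79, 3.14, 3.14, 3.14].

INTERFACE

Orientations are given as a unit quaternion [w, x, y, z].
In Python, from station import ctrl gives the robot as it stands.
- The arm moves only by the tool send_rows, never from a script. Its argument "rows" is a list that holds one entry, the list of rows, each a list of 7 numbers: the finger opening in mm, from 0 to 95.1, then the shift along the tool's x, y, z each as a share of 0.2 m, from -1 to 1, then the turn, a rotation vector about the tool's x, y, z each as a share of 45 degrees, from -1 to 1. A call has exactly 8 rows; each row is the pose to reach, as a shift and turn from the pose commanded when the call began, along the tool's axes at that moment; what a row does not reach only later rows make up. A row lasts 1/10 s, in which the tool goes at most 50 mm and 8.59 degrees, less where a joint would pass 70% of its speed; a pose out of reach is approached as far as the arm can. A call with a number of a shift or a turn outside -1 to 1 is refused whole. A call with a gripper value outside its range is refused whole. The fingers move at their own pace and stop on an object; "squeeze" is the grip in N (left out, the last holds). Time passes only in rows, so rows that repeat a pose let the fingers close, or fill a call up. It gives the time, the measured TCP pose, the force, the opening and the grip force at its end, in the units of the state.
- ctrl.sense(): the state, without advancing time (a new reading comes with each control period).
- ctrl.read_camera(name): name is "scene" or "top" or "wrist"; returns a dict with "pixels" (480x640x3 uint8, red, green, blue), "intrinsics" (3x3 intrinsics, pixels), "k1" (the pictures are not rectified: a ray, as slopes to the right and down, at radius r is drawn at 1 + k1 r^2 times it, then the intrinsics apply), "eye" and "rotation" of the camera in the world; the wrist camera has in their place "mount" (4x4, takes a point from camera to tool coordinates, whose origin is the TCP and whose axes are the flange's). Camera axes: x right, y up, looking along -z (the intrinsics and any distortion apply to the point x, -y, -z); pixel columns grow to the right and rows downward; lengths in m; the calibration is good to about 2 mm. A picture is of the moment at which its call begins: read the wrist's pose just before it. There is no depth.
- ctrl.finish_job(): hands the job in; it is judged then, once.
The state is a dict: "t": time; "joints": joint angles; "qd": joint speeds; "joint_torque": joint torques, N m; "eef_pos": TCP position; "eef_rot": TCP orientation; "ft_force": force on the tool from outside, world axes, zero at the start; "moment": the same for the moment, N m; "opening": finger opening in m; "grasp_force": force on a finger pad.
Only numpy, scipy, OpenCV 4.12 (cv2) and the standard library are available. Lean on these libraries where they do the work, as an engineer would, in place of code of your own. Each camera call takes 0.05 s, during which the arm holds its last target. There are 200 camera calls.

TASK

Take the carrier that holds the square lens and push it down through the sprung dust flap in the top of the white light meter, until it stands upright and fully home on the floor of the well with the flap held open by it, then let go. Let the carrier itself push the flap, not the fingers, and keep hold of it on the way down: do not drop it. Leave the round-lens carrier standing where it is.

Things in the scene. Friction and masses are not known exactly. Their poses are not given: they have to be found in the camera images.
- carrier_mid (a point): Centre (half-way up) of the loose square-lens carrier, grey plastic, 155 mm tall, ~0.3 kg. Foot 32 (x) x 56 (y) x 16 mm; frame 20 (x) x 56 (y) mm up to 105 mm with a copper-pink square lens facing along x; on top a square grip post 24 x 24 mm, 105 to 155 mm above the underside, so its centre is 52.5 mm above this point. Underside 77.5 mm below. z up; turned half round about z it is the same.
- well_mouth (a point): Centre of the well's mouth in the top face of the light meter, a fixed white housing 150 (x) x 180 (y) x 110 mm high. The well is an upright shaft 56 (x) x 76 (y) mm, floor 95 mm below this point, covered by an aluminium flap. The carrier goes in with its x along the well's x, either way round; its grip post stays outside. z up, x from the display side to the flap's hinge, y along the well.
- flap (a joint): Sprung flap: 0 shut (level), grows as it swings down into the well, 1.57 hanging straight down. Plate 53 x 72 x 4 mm, its top 2 mm below the meter's top face, hinged on the mouth's +x edge. Weak spring: about 2 N at the carrier's foot pushes it open, about 0.5 N leans on a carrier standing in the well. Hanging open, it takes 4 mm of the well on the hinge side.
- round_mid (a point): Centre (half-way up) of the other carrier, not to be used: same grey plastic, foot and height (155 mm), but with a round lens in a round frame and a round grip post 24 mm across. z up, x is the lens's facing direction.
Not all that is in view belongs to the job. Leave any green or purple look-alike of the part that bears carrier_mid alone. What is shaped like the part that bears round_mid but blue or green is not meant.

How it is judged:
By the outcome, as a careful person would: the job done as asked, in the order asked, and still so for the second after the job is handed in, with the robot touching nothing.
It also fails if it takes over 48 s, if anything falls off the work surface, if the arm or the gripper's body presses on something with over 40 N, if the wrist force passes 120 N, or if a joint passes its speed limit or range.

## Working session

There is one attempt and no reset: what is moved stays moved. The work goes in short steps, Python scripts to look and compute and a tool call to move; the robot and the scene stay as the last step left them, time stands still between calls to the robot, and variables do not carry over. Pictures are saved under pics/ and viewed, at most 10 in all, crops included, and the job is handed in when it is done.

Besides the shell and the picture viewer there is one more tool, called as name(argument=value, ...), one argument or row to a line, values as JSON. send_rows: Moves the arm, as the interface text tells. Shift numbers are shares of 0.2 m and turn numbers shares of 45 degrees, none past 1 either way. Its arguments: {"type":"object","properties":{"rows":{"type":"array"},"squeeze":{"type":"number"}},"required":["rows"]}

```bash
mkdir -p pics; ls
cat > h.py <<'E'
import numpy as np, cv2
from scipy.spatial.transform import Rotation as R
from station import ctrl
def ray(c,px,st=None):
    K=np.array(c["intrinsics"]);p=np.array(px,float).reshape(-1,1,2)
    u=cv2.undistortPoints(p,K,np.array([c["k1"],0,0,0,0.]))[:,0]
    d=np.c_[u[:,0],-u[:,1],-np.ones(len(u))]
    if "eye" in c: return np.array(c["eye"]),d@np.array(c["rotation"]).T
    M=np.array(c["mount"]);q=np.array(st["eef_rot"]);Rt=R.from_quat(q[[1,2,3,0]]).as_matrix()
    return Rt@M[:3,3]+np.array(st["eef_pos"]),(d@M[:3,:3].T)@Rt.T
def plane(c,px,z,st=None):
    e,d=ray(c,px,st);return e+d*((z-e[2])/d[:,2])[:,None]
def proj(c,X,st=None):
    K=np.array(c["intrinsics"]);X=np.atleast_2d(X)
    if "eye" in c: e=np.array(c["eye"]);Rm=np.array(c["rotation"])
    else:
        M=np.array(c["mount"]);q=np.array(st["eef_rot"]);Rt=R.from_quat(q[[1,2,3,0]]).as_matrix()
        e=Rt@M[:3,3]+np.array(st["eef_pos"]);Rm=Rt@M[:3,:3]
    p=(X-e)@Rm;s=np.c_[p[:,0],-p[:,1]]/-p[:,2:3];s=s*(1+c["k1"]*(s**2).sum(1,keepdims=True))
    return s@K[:2,:2].T+K[:2,2]
def save(c,n): cv2.imwrite(f"pics/{n}.png",c["pixels"][:,:,::-1])
E
python3 - <<'E'
from h import *
s=ctrl.sense();print(s["eef_pos"],s["eef_rot"],s["t"],s["opening"])
for n in("scene","top"):
    c=ctrl.read_camera(n);save(c,n+"0");print(n,np.round(c["eye"],3),np.round(c["rotation"],3).tolist(),c["k1"],c["intrinsics"])
c=ctrl.read_camera("wrist");save(c,"wrist0");print(np.round(c["mount"],3))
E
```

```text
pics
[ 0.20412123 -0.59046469  0.21405141] [-5.49755477e-04  9.86188654e-01  1.65624981e-01 -5.51659355e-05] 0.0 0.09546690632135582
scene [ 0.888 -0.444  0.586] [0.857, 0.417, 0.138, 0.271] -0.16829372250781535 [[546.17795439   0.         325.64125374]
 [  0.         546.17795439 248.14266215]
 [  0.           0.           1.        ]]
top [0.404 0.07  0.897] [-0.702, -0.051, 0.059, 0.708] -0.11405102748507057 [[488.16033262   0.         319.00300016]
 [  0.         488.16033262 233.10402578]
 [  0.           0.           1.        ]]
[[ 0.     0.971  0.238  0.065]
 [ 1.    -0.    -0.    -0.   ]
 [-0.     0.238 -0.971 -0.17 ]
 [ 0.     0.     0.     1.   ]]
```

View pics/scene0.png

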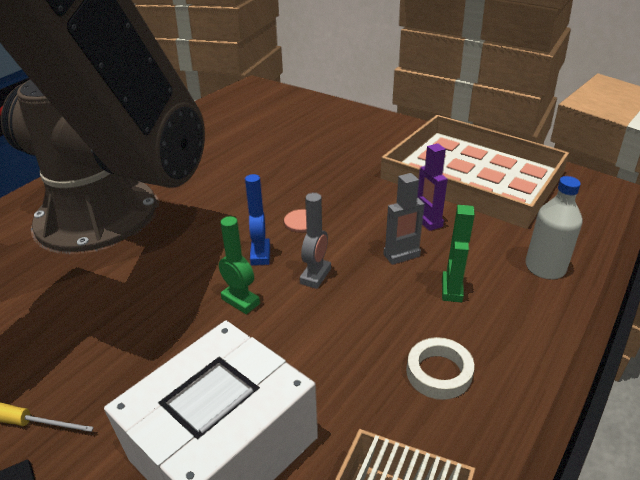

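View pics/top0.png

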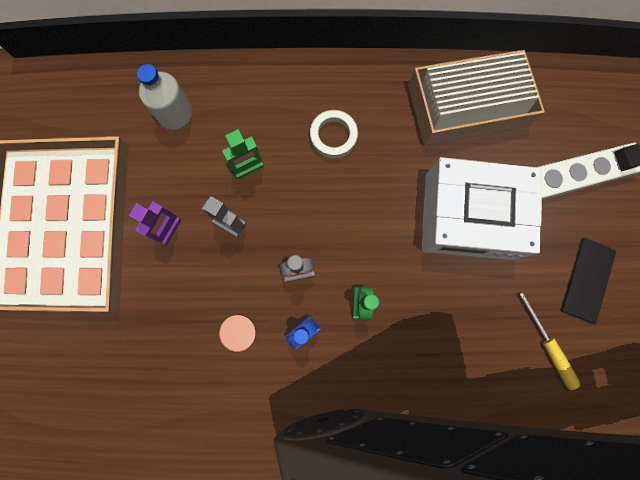

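The pictures use quaternion rotations. Square-shaped candidates:
- grey: scene (405,220), top (223,215)
- purple: scene (432,185), top (155,222)
- green: scene (458,255), top (242,155)

The round grey carrier is at scene (315,240), top (296,267). The grey one with the square frame, square post and pink lens fits the description. I'll confirm it in an enlarged crop, along with the meter.

```bash
sed -i 's/Rm=np.array(c\["rotation"\])/Rm=rm(c)/; s/d@np.array(c\["rotation"\]).T/d@rm(c).T/' h.py
cat >> h.py <<'E'
def rm(c):
    q=np.array(c["rotation"]);return R.from_quat(q[[1,2,3,0]]).as_matrix()
E
python3 - <<'E'
from h import *
t=cv2.imread("pics/top0.png");s=cv2.imread("pics/scene0.png")
f=lambda im,x,y,w,h:cv2.resize(im[y:y+h,x:x+w],(400,300),interpolation=cv2.INTER_CUBIC)
cv2.imwrite("pics/crop1.png",np.vstack([np.hstack([f(t,185,180,80,60),f(s,365,165,80,60).copy() if 0 else f(s,350,165,120,90)]),np.hstack([f(t,420,150,140,105),f(s,90,310,240,170)])]))
E
```

```text
(no output)
```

View pics/crop1.png

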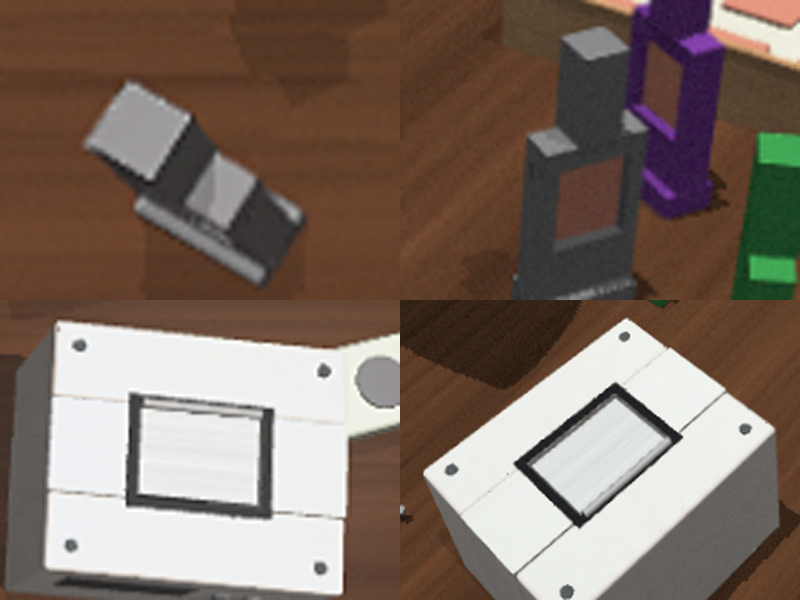

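The crop confirms the grey square-lens carrier, with its post top near top (212,206). The meter mouth is near top (490,204), with the hinge knuckle on the upper (+x) edge. Next I measure both.

```bash
cat >> h.py <<'E'
def rect(P):
    m=P[:,:2].mean(0);r=cv2.minAreaRect(((P[:,:2]-m)*1000).astype(np.float32))
    return np.array(r[0])/1000+m,r[1],r[2]
def blob(m,seed):
    n,l,s,ce=cv2.connectedComponentsWithStats(m.astype(np.uint8),connectivity=4)
    k=l[seed[1],seed[0]];b=(l==k).astype(np.uint8)
    return max(cv2.findContours(b,cv2.RETR_EXTERNAL,cv2.CHAIN_APPROX_NONE)[0],key=cv2.contourArea)[:,0].astype(float),s[k,4]
E
python3 - <<'E'
from h import *
for n,sp,sr in(("top",(212,206),None),("scene",(408,178),None)):
    c=ctrl.read_camera(n);im=c["pixels"].astype(int);g=im.mean(2)
    print(n,"post val",im[sp[1],sp[0]])
    for th in((115,130,145) if n=="top" else (95,110,125)):
        m=(g>th)&(im.max(2)-im.min(2)<35)
        if not m[sp[1],sp[0]]: continue
        k,a=blob(m,sp)
        if a<3000: print(" post",th,a,rect(plane(c,k,0.155)))
    # rim
    box=(450,170,80,70) if n=="top" else (150,345,120,100)
    x,y,w,h=box
    for th in(70,100):
        m=np.zeros(g.shape,bool);m[y:y+h,x:x+w]=g[y:y+h,x:x+w]<th
        nn,l,s,ce=cv2.connectedComponentsWithStats(m.astype(np.uint8));k=1+np.argmax(s[1:,4])
        b=(l==k).astype(np.uint8)
        cs,hi=cv2.findContours(b,cv2.RETR_CCOMP,cv2.CHAIN_APPROX_NONE)
        for q,hh in zip(cs,hi[0]):
            if len(q)>60: print(" rim",th,"inner" if hh[3]>=0 else "outer",rect(plane(c,q[:,0].astype(float),0.11)))
    w0=(g>150)
    k,a=blob(w0,(455,175) if n=="top" else (225,345)); print(" housing",a,rect(plane(c,k,0.11)))
E
```

```text
top post val [157 154 155]
 post 115 224 (array([0.56479659, 0.22691426]), (23.82292938232422, 23.352245330810547), 59.29661560058594)
 post 130 216 (array([0.56474382, 0.22678529]), (23.382530212402344, 22.77977752685547), 58.80961990356445)
 post 145 203 (array([0.56461381, 0.22682691]), (22.84228515625, 22.486570358276367), 58.66313171386719)
 rim 70 outer (array([ 0.57128264, -0.25831166]), (22.676393508911133, 65.76569366455078), 80.90371704101562)
 rim 100 outer (array([ 0.57411902, -0.22621081]), (87.2877197265625, 66.38792419433594), 83.9257583618164)
 housing 8778 (array([ 0.58337568, -0.32225577]), (177.6082000732422, 393.3260192871094), 5.224075794219971)
scene post val [138 139 139]
 post 95 122 (array([0.56565959, 0.22360558]), (23.61342430114746, 23.582313537597656), 59.53841781616211)
 post 110 114 (array([0.56545122, 0.22324636]), (21.945920944213867, 24.15447425842285), 57.158145904541016)
 post 125 106 (array([0.56566411, 0.22346976]), (21.90858268737793, 22.25726318359375), 60.1064338684082)
 rim 70 outer (array([ 0.57474976, -0.22877068]), (87.39507293701172, 67.46501922607422), 84.33460235595703)
 rim 70 inner (array([ 0.57675721, -0.22870898]), (77.54047393798828, 61.674869537353516), 84.34102630615234)
 rim 100 outer (array([ 0.57469731, -0.22883582]), (88.48832702636719, 67.92945098876953), 84.17959594726562)
 rim 100 inner (array([ 0.57675363, -0.22901   ]), (76.55748748779297, 60.49858856201172), 84.51085662841797)
 housing 13898 (array([ 0.57597696, -0.22900976]), (180.43702697753906, 149.06459045410156), 84.2740707397461)
```

Both views agree:
- **Post:** at (0.565, 0.225), with the foot's long axis at about 59° from world x.
- **Well:** at (0.575, −0.228), with its y at 84.2°.

I'll grip across the carrier's x (tool yaw 59°) and turn +25° later. Now I travel to the carrier.

send_rows(
  rows=[
    [[80, 0.2, -0.2, 0, 0, 0, 0], [80, 0.4, -0.4, 0, 0, 0, 0], [80, 0.57, -0.57, 0, 0, 0, 0], [80, 0.74, -0.74, 0, 0, 0, 0], [80, 0.9, -0.9, 0, 0, 0, 0], [80, 1, -1, 0, 0, 0, 0], [80, 1, -1, 0, 0, 0, 0], [80, 1, -1, 0, 0, 0, 0]],
  ],
  squeeze=30,
)

```text
t: 1.05
eef_pos: [0.3282, -0.3363, 0.2149]
eef_rot: [0.0, 0.986, 0.166, 0.0]
ft_force: [-0.5, 0.2, -0.1]
opening: 0.08
grasp_force: 0.0
```

send_rows(
  rows=[
    [[80, 0.15, -0.15, 0, 0, 0, 0], [80, 0.3, -0.3, 0, 0, 0, 0], [80, 0.45, -0.45, 0, 0, 0, 0], [80, 0.6, -0.6, 0, 0, 0, 0], [80, 0.75, -0.75, 0, 0, 0, 0], [80, 0.9, -0.9, 0, 0, 0, 0], [80, 1, -1, 0, 0, 0, 0], [80, 1, -1, 0, 0, 0, 0]],
  ],
)

```text
t: 1.85
eef_pos: [0.4529, -0.0809, 0.2145]
eef_rot: [0.0, 0.986, 0.167, 0.0]
ft_force: [-0.6, -0.6, -0.8]
opening: 0.08
grasp_force: 0.0
```

send_rows(
  rows=[
    [[70, 0.15, -0.15, 0, 0, 0, -0.15], [70, 0.3, -0.3, 0, 0, 0, -0.3], [70, 0.45, -0.45, 0, 0, 0, -0.45], [70, 0.6, -0.6, 0, 0, 0, -0.6], [70, 0.75, -0.75, 0, 0, 0, -0.75], [70, 0.9, -0.9, 0, 0, 0, -0.889], [70, 1, -1, 0, 0, 0, -0.889], [70, 1, -1, 0, 0, 0, -0.889]],
  ],
)

```text
t: 2.65
eef_pos: [0.577, 0.1732, 0.2138]
eef_rot: [-0.0, 0.87, 0.493, 0.0]
ft_force: [-0.5, -0.1, -0.3]
opening: 0.07
grasp_force: 0.0
```

Run:
```python
from h import *
s=ctrl.sense();q=np.array(s["eef_rot"]);Rt=R.from_quat(q[[1,2,3,0]]).as_matrix()
print(s["t"],s["eef_pos"],np.degrees(np.arctan2(Rt[1,0],Rt[0,0])),s["opening"],np.round(s["joints"],2))
print("to go (tool, units)",Rt.T@(np.array([.565,.225,.214])-s["eef_pos"])/.2)
c=ctrl.read_camera("wrist");save(c,"w1");print(proj(c,[[.565,.225,.155]],s))
```

```text
2.65 [0.57701548 0.17316024 0.21380122] 59.133000295194805 0.06995844465560846 [0.18 0.46 1.62 0.   1.06 0.72]
to go (tool, units) [ 0.19166351 -0.18454921 -0.0009878 ]
[[260.55889149 199.45120855]]
```

View pics/w1.png

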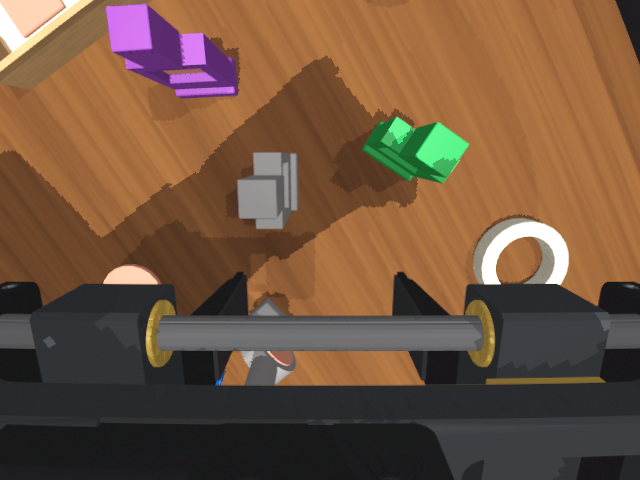

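The wrist view shows the square post's top at about (260,198), within 2 px of the prediction, and squarely aligned with the tool. I move over it, descend and close.

send_rows(
  rows=[
    [[60, 0.1, -0.09, 0, 0, 0, 0], [60, 0.19, -0.185, 0, 0, 0, 0], [60, 0.19, -0.185, 0.05, 0, 0, 0], [60, 0.19, -0.185, 0.15, 0, 0, 0], [60, 0.19, -0.185, 0.27, 0, 0, 0], [60, 0.19, -0.185, 0.39, 0, 0, 0], [60, 0.19, -0.185, 0.48, 0, 0, 0], [60, 0.19, -0.185, 0.52, 0, 0, 0]],
  ],
)

```text
t: 3.5
eef_pos: [0.5628, 0.2215, 0.1086]
eef_rot: [-0.0, 0.871, 0.492, -0.001]
ft_force: [0.6, 0.1, 0.6]
opening: 0.0599
grasp_force: 0.0
```

send_rows(
  rows=[
    [[45, 0, 0, 0, 0, 0, 0], [30, 0, 0, 0, 0, 0, 0], [10, 0, 0, 0, 0, 0, 0], [10, 0, 0, 0, 0, 0, 0], [10, 0, 0, 0, 0, 0, 0], [10, 0, 0, 0, 0, 0, 0], [10, 0, 0, 0, 0, 0, 0], [10, 0, 0, 0, 0, 0, 0]],
  ],
  squeeze=30,
)

```text
t: 4.3
eef_pos: [0.5633, 0.2241, 0.1111]
eef_rot: [0.0, 0.87, 0.493, 0.0]
ft_force: [-1.6, -1.3, 5.2]
opening: 0.0238
grasp_force: 30.0
```

Gripped at 23.8 mm, 30 N. I lift straight up.

send_rows(
  rows=[
    [[10, 0, 0, -0.04, 0, 0, 0], [10, 0, 0, -0.12, 0, 0, 0], [10, 0, 0, -0.24, 0, 0, 0], [10, 0, 0, -0.36, 0, 0, 0], [10, 0, 0, -0.48, 0, 0, 0], [10, 0, 0, -0.6, 0, 0, 0], [10, 0, 0, -0.72, 0, 0, 0], [10, 0, 0, -0.78, 0, 0, 0]],
  ],
)

```text
t: 5.1
eef_pos: [0.5632, 0.2241, 0.2686]
eef_rot: [0.0, 0.87, 0.493, 0.001]
ft_force: [1.3, 0.3, -4.1]
opening: 0.0238
grasp_force: 30.0
```

Run:
```python
from h import *
s=ctrl.sense();q=np.array(s["eef_rot"]);Rt=R.from_quat(q[[1,2,3,0]]).as_matrix()
print(s["t"],s["eef_pos"],np.degrees(np.arctan2(Rt[1,0],Rt[0,0])),s["ft_force"],s["grasp_force"])
print("to go (tool, units)",Rt.T@(np.array([.575,-.228,.267])-s["eef_pos"])/.2)
c=ctrl.read_camera("scene");save(c,"s2")
```

```text
5.1 [0.56320716 0.22411779 0.2685792 ] 59.07855425538738 [ 1.32737265  0.33127349 -4.11315911] 29.992893040180206
to go (tool, units) [-1.9090066   1.21220741  0.00696354]
```

View pics/s2.png

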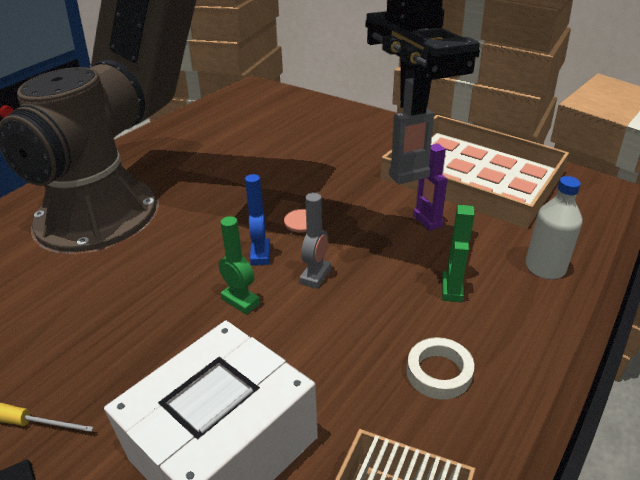

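The carrier is held upright in the gripper at scene (412,150). I carry it across to the meter in two calls, turning it in the second.

send_rows(
  rows=[
    [[10, -0.08, 0.05, -0.03, 0, 0, 0], [10, -0.22, 0.14, -0.05, 0, 0, 0], [10, -0.38, 0.24, -0.05, 0, 0, 0], [10, -0.54, 0.34, -0.05, 0, 0, 0], [10, -0.7, 0.44, -0.05, 0, 0, 0], [10, -0.84, 0.53, -0.05, 0, 0, 0], [10, -0.94, 0.6, -0.05, 0, 0, 0], [10, -1, 0.635, -0.05, 0, 0, 0]],
  ],
)

```text
t: 5.95
eef_pos: [0.5689, -0.0146, 0.2755]
eef_rot: [-0.0, 0.87, 0.492, -0.001]
ft_force: [-0.1, 0.3, -3.0]
opening: 0.0239
grasp_force: 30.0
```

send_rows(
  rows=[
    [[10, -0.08, 0.05, 0, 0, 0, -0.05], [10, -0.22, 0.14, 0, 0, 0, -0.14], [10, -0.38, 0.24, 0, 0, 0, -0.24], [10, -0.54, 0.34, 0, 0, 0, -0.34], [10, -0.7, 0.44, 0, 0, 0, -0.44], [10, -0.82, 0.52, 0, 0, 0, -0.52], [10, -0.89, 0.56, 0, 0, 0, -0.558], [10, -0.91, 0.577, 0, 0, 0, -0.558]],
  ],
)

```text
t: 6.75
eef_pos: [0.5744, -0.2293, 0.2756]
eef_rot: [-0.001, 0.742, 0.67, -0.0]
ft_force: [0.6, -0.1, -3.2]
opening: 0.024
grasp_force: 30.0
```

Run:
```python
from h import *
s=ctrl.sense();q=np.array(s["eef_rot"]);Rt=R.from_quat(q[[1,2,3,0]]).as_matrix()
print(s["t"],s["eef_pos"],np.degrees(np.arctan2(Rt[1,0],Rt[0,0])),s["ft_force"],s["grasp_force"])
print("to go (tool, units)",Rt.T@(np.array([.575,-.228,.267])-s["eef_pos"])/.2)
a=[]
for n,b in(("scene",(60,150,400,300)),("top",(400,120,200,150))):
    c=ctrl.read_camera(n);save(c,n+"3");x,y,w,h=b
    a.append(cv2.resize(c["pixels"][y:y+h,x:x+w,::-1],(400,300),interpolation=cv2.INTER_CUBIC))
s=ctrl.sense();c=ctrl.read_camera("wrist");save(c,"w3")
a.append(cv2.resize(c["pixels"][:,:,::-1],(400,300)))
cv2.imwrite("pics/m3.png",np.vstack([np.hstack(a[:2]),np.hstack([a[2],a[2]*0])]))
```

```text
6.75 [ 0.57440284 -0.2292963   0.27560417] 84.12867087349917 [ 0.61630789 -0.08837672 -3.2468182 ] 29.996061623096466
to go (tool, units) [0.00673319 0.00236561 0.04302077]
```

View pics/m3.png

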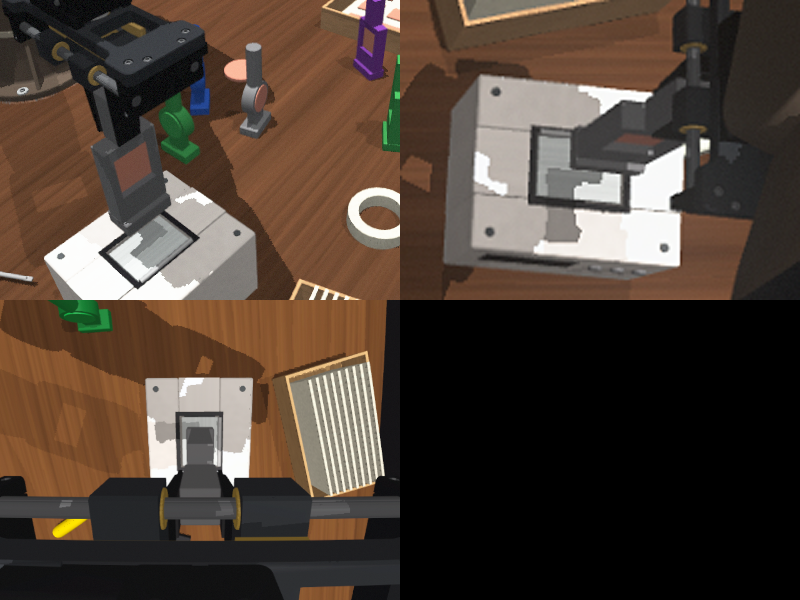

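The carrier hangs upright just above the mouth with its alignment looking right: foot at wrist (320,215), mouth rim at columns ~283–357. I'll use one wrist crop to refine the centring.

Run:
```python
from h import *
s=ctrl.sense();c=ctrl.read_camera("wrist")
im=c["pixels"][110:290,200:440,::-1];im=np.clip(im*1.4,0,255).astype(np.uint8)
cv2.imwrite("pics/c4.png",cv2.resize(im,(720,540),interpolation=cv2.INTER_CUBIC))
# where model says: housing far corners, rim, foot corners
q=np.array(s["eef_rot"]);th=np.radians(84.2);u=np.array([np.sin(th),-np.cos(th),0]);v=np.array([np.cos(th),np.sin(th),0])
W=np.array([.575,-.228,.11])
f=lambda a,b,z=0,o=W:o+u*a+v*b+[0,0,z]
P=[f(-.075,.09),f(.075,.09),f(-.0335,.0437),f(.0335,.0437),f(-.028,.038),f(.028,.038)]
T=np.array(s["eef_pos"])-[0,0,.111]
P+=[f(-.016,.028,.016,T),f(.016,.028,.016,T),f(-.01,.028,.105,T),f(.01,.028,.105,T)]
print((proj(c,P,s)-[200,110])*3)
```

```text
[[102.93247474  47.32339728]
 [627.16282235  46.78653088]
 [251.23248206 210.15065073]
 [478.63058751 209.98865445]
 [270.24360348 229.58625293]
 [459.60004689 229.45849108]
 [296.24694853 295.59935656]
 [431.69685604 295.52457636]
 [302.06660526 374.88969872]
 [427.41293691 374.84062602]]
```

View pics/c4.png

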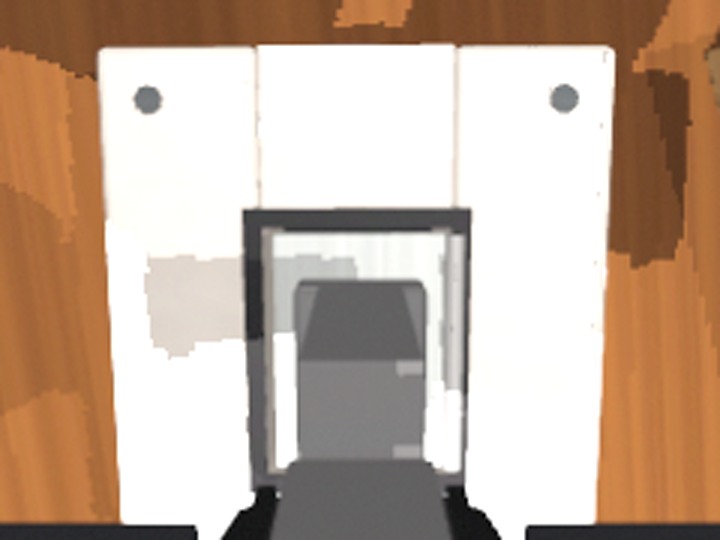

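Relative to the mouth the foot sits about 1 mm toward the hinge. I want it about 2 mm off the hinge side, so I shift −2.5 mm in tool y and −1 mm in tool x, then start down.

send_rows(
  rows=[
    [[10, -0.005, -0.0125, 0, 0, 0, 0], [10, -0.005, -0.0125, 0.04, 0, 0, 0], [10, -0.005, -0.0125, 0.1, 0, 0, 0], [10, -0.005, -0.0125, 0.16, 0, 0, 0], [10, -0.005, -0.0125, 0.22, 0, 0, 0], [10, -0.005, -0.0125, 0.26, 0, 0, 0], [10, -0.005, -0.0125, 0.29, 0, 0, 0], [10, -0.005, -0.0125, 0.31, 0, 0, 0]],
  ],
)

```text
t: 7.75
eef_pos: [0.5721, -0.229, 0.2141]
eef_rot: [-0.0, 0.742, 0.67, -0.0]
ft_force: [0.3, 0.5, -2.9]
opening: 0.024
grasp_force: 30.0
```

send_rows(
  rows=[
    [[10, 0, 0, 0.02, 0, 0, 0], [10, 0, 0, 0.05, 0, 0, 0], [10, 0, 0, 0.08, 0, 0, 0], [10, 0, 0, 0.11, 0, 0, 0], [10, 0, 0, 0.14, 0, 0, 0], [10, 0, 0, 0.17, 0, 0, 0], [10, 0, 0, 0.19, 0, 0, 0], [10, 0, 0, 0.2, 0, 0, 0]],
  ],
)

```text
t: 8.55
eef_pos: [0.572, -0.229, 0.1741]
eef_rot: [-0.0, 0.742, 0.67, -0.0]
ft_force: [-0.0, -1.5, -3.0]
opening: 0.0238
grasp_force: 30.0
```

Run:
```python
from h import *
s=ctrl.sense();print(s["t"],s["eef_pos"],s["ft_force"],s["moment"],s["grasp_force"])
a=[]
for n,b in(("scene",(60,200,320,240)),("wrist",(160,90,320,240))):
    c=ctrl.read_camera(n);save(c,n+"5");x,y,w,h=b
    a.append(cv2.resize(c["pixels"][y:y+h,x:x+w,::-1],(400,300),interpolation=cv2.INTER_CUBIC))
cv2.imwrite("pics/m5.png",np.hstack(a))
```

```text
8.55 [ 0.57197015 -0.22897249  0.17409207] [-0.00982093 -1.52940348 -2.99200089] [-0.02813549  0.060275   -0.00172295] 29.995968639850616
```

View pics/m5.png

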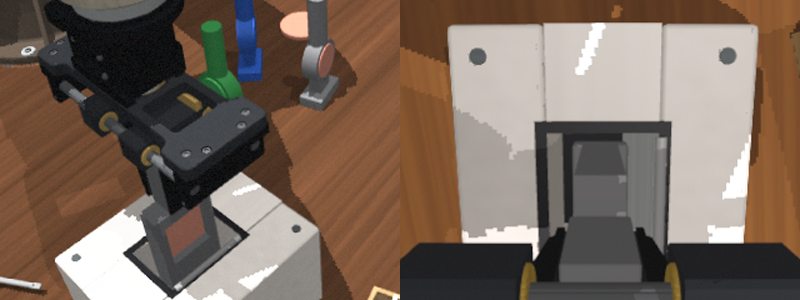

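The foot is through the mouth, with the flap swinging down beside it in the wrist view (gap at columns 600–625 of the crop). The force is low. I'll check the gap along y numerically before going on.

Run:
```python
from h import *
s=ctrl.sense();c=ctrl.read_camera("wrist")
u=lambda x,y:(160+(x-400)/1.25,90+y/1.25)
th=np.radians(84.2);U=np.array([np.sin(th),-np.cos(th)]);V=np.array([np.cos(th),np.sin(th)])
for n,p,z in(("rim outer far L",(535,122),.11),("rim outer far R",(671,122),.11),("house L",(448,25),.11),("house R",(757,25),.11),("foot far L",(573,142),.079),("foot far R",(626,142),.079)):
    P=plane(c,[u(*p)],z,s)[0][:2]-[.575,-.228];print(n,np.round([P@U*1e3,P@V*1e3],1))
```

```text
rim outer far L [-36.   44.1]
rim outer far R [31.4 44.1]
house L [-76.1  90.2]
house R [70.8 90.1]
foot far L [-19.1  30.1]
foot far R [10.9 30.1]
```

The foot is 1.7 mm off the hinge side, as wanted, and 2 mm toward +y, so I shift tool x −2 mm and continue down slowly to the floor.

send_rows(
  rows=[
    [[10, -0.01, 0, 0.02, 0, 0, 0], [10, -0.01, 0, 0.05, 0, 0, 0], [10, -0.01, 0, 0.08, 0, 0, 0], [10, -0.01, 0, 0.11, 0, 0, 0], [10, -0.01, 0, 0.14, 0, 0, 0], [10, -0.01, 0, 0.17, 0, 0, 0], [10, -0.01, 0, 0.19, 0, 0, 0], [10, -0.01, 0, 0.2, 0, 0, 0]],
  ],
)

```text
t: 9.5
eef_pos: [0.5718, -0.2309, 0.1341]
eef_rot: [-0.0, 0.742, 0.67, -0.0]
ft_force: [0.2, 0.1, -2.7]
opening: 0.0238
grasp_force: 30.0
```

send_rows(
  rows=[
    [[10, 0, 0, 0.005, 0, 0, 0], [10, 0, 0, 0.01, 0, 0, 0], [10, 0, 0, 0.015, 0, 0, 0], [10, 0, 0, 0.02, 0, 0, 0], [10, 0, 0, 0.025, 0, 0, 0], [10, 0, 0, 0.03, 0, 0, 0], [10, 0, 0, 0.035, 0, 0, 0], [10, 0, 0, 0.035, 0, 0, 0]],
  ],
)

```text
t: 10.3
eef_pos: [0.5718, -0.231, 0.1275]
eef_rot: [-0.0, 0.742, 0.67, -0.0]
ft_force: [-0.9, -0.2, -4.3]
opening: 0.0239
grasp_force: 30.0
```

Not yet on the floor, since z-force is still about the carrier's weight. I ease down in 0.4 mm steps.

send_rows(
  rows=[
    [[10, 0, 0, 0.002, 0, 0, 0], [10, 0, 0, 0.004, 0, 0, 0], [10, 0, 0, 0.006, 0, 0, 0], [10, 0, 0, 0.008, 0, 0, 0], [10, 0, 0, 0.01, 0, 0, 0], [10, 0, 0, 0.01, 0, 0, 0], [10, 0, 0, 0.01, 0, 0, 0], [10, 0, 0, 0.01, 0, 0, 0]],
  ],
)

```text
t: 11.1
eef_pos: [0.5719, -0.231, 0.1261]
eef_rot: [0.0, 0.742, 0.67, 0.0]
ft_force: [-2.8, 1.0, 6.1]
opening: 0.0237
grasp_force: 30.0
```

Floor contact at the predicted height (TCP 0.126, +6 N). I release, rise, and look.

send_rows(
  rows=[
    [[26, 0, 0, 0, 0, 0, 0], [30, 0, 0, 0, 0, 0, 0], [36, 0, 0, 0, 0, 0, 0], [44, 0, 0, 0, 0, 0, 0], [50, 0, 0, 0, 0, 0, 0], [50, 0, 0, 0, 0, 0, 0], [50, 0, 0, 0, 0, 0, 0], [50, 0, 0, 0, 0, 0, 0]],
  ],
)

```text
t: 11.9
eef_pos: [0.5719, -0.231, 0.1256]
eef_rot: [0.0, 0.742, 0.67, -0.0]
ft_force: [0.5, 0.9, 0.3]
opening: 0.05
grasp_force: 0.0
```

send_rows(
  rows=[
    [[50, 0, 0, -0.04, 0, 0, 0], [50, 0, 0, -0.12, 0, 0, 0], [50, 0, 0, -0.22, 0, 0, 0], [50, 0, 0, -0.32, 0, 0, 0], [50, 0, 0, -0.42, 0, 0, 0], [50, 0, 0, -0.52, 0, 0, 0], [50, -0.1, 0, -0.6, 0, 0, 0], [50, -0.2, 0, -0.65, 0, 0, 0]],
  ],
)

```text
t: 12.7
eef_pos: [0.5681, -0.271, 0.2579]
eef_rot: [0.001, 0.742, 0.671, 0.0]
ft_force: [-0.6, 0.2, 0.1]
opening: 0.0501
grasp_force: 0.0
```

Run:
```python
from h import *
s=ctrl.sense();print(s["t"],s["eef_pos"],s["ft_force"],s["opening"])
c=ctrl.read_camera("scene");a=[cv2.resize(c["pixels"][180:480,20:420,::-1],(400,300))]
c=ctrl.read_camera("wrist");a.append(cv2.resize(c["pixels"][:,:,::-1],(400,300)))
print(np.round(proj(c,[[.5719,-.231+.002,.17]],s)*.625))
cv2.imwrite("pics/m6.png",np.hstack(a))
```

```text
12.7 [ 0.56808537 -0.27100665  0.25794661] [-0.58185312  0.16870366  0.09949882] 0.050141113385692083
[[200. 118.]]
```

View pics/m6.png

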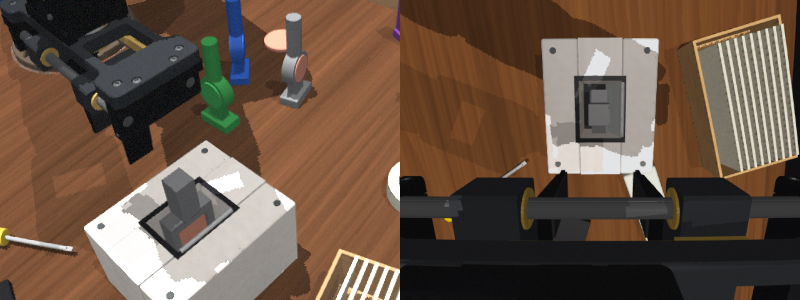

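The carrier stands upright in the well. Its post top is at wrist-crop (600,118), exactly where predicted for fully home. The gripper is clear and the round carrier hasn't moved. Handing in.

```bash
python3 -c "
from station import ctrl
print(ctrl.finish_job())"
```

```text
the job is handed in; nothing more can be done
None
```

The square-lens carrier stands upright on the floor of the well with the flap pushed down beside it. I let go of it there, left the round-lens carrier untouched, and handed the job in at about 13 s; no verdict was returned.

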